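# Pack and lock the corrosion-coupon carrier

### The job

Lay every aluminium coupon lying on the bench flat in a recess of the carrier that matches its outline (round or square), swing the carrier's lid fully shut, and then use the mallet, not the gripper itself, to strike both sprung locking pins in the lid fully home. Finish by standing the mallet, face down, back on its rubber mat, and leave everything else on the bench where it is.

Things in the scene. Friction and masses are not known exactly. Their poses are not given: they have to be found in the camera images.
- carrier: coupon carrier: white plastic base block 150 (x) x 130 (y) x 20 mm (z), fixed to the bench, with four recesses 8 mm deep: two round ones 43 mm across and two square ones 37 mm wide, sides along the carrier's axes. Origin at the centre of its underside, z up; the lid's hinge runs along its y = +65 mm edge, at the height of its top face
- round_a (a point): round recess: the centre of its floor, 8 mm below the base's top face, z up, x and y along the carrier's axes.
- round_b (a point): the other round recess: the centre of its floor, 8 mm below the base's top face, z up, x and y along the carrier's axes.
- square_a (a point): square recess: the centre of its floor, 8 mm below the base's top face, z up, x and y along the carrier's axes.
- square_b (a point): the other square recess: the centre of its floor, 8 mm below the base's top face, z up, x and y along the carrier's axes.
- lid (a joint): hinge angle of the carrier's grey lid in rad: 0 = shut, rim against the base all round; at the start it stands open at about 1.9 to 2.0 (limit 2.1), leaning back; a stiff hinge lets it stay at any angle; about 2 to 4 N at the free edge moves it
- lid_hinge (a point): middle of the lid's hinge axis (the axis runs along the carrier's x, at the height of the base's top face). The lid is 150 mm along the hinge and 130 mm across; shut, its top face lies 12 mm above the base's top face (32 mm above the bench), the plate is 8 mm thick and hollow by 4 mm beneath; at its free edge a 50 mm wide, 6 mm thick finger tab sticks out 18 mm
- pin_a (a joint): travel of the locking pin nearer the lid's free edge (value in m: 0 = up, sprung, head top 16 mm above the lid's top face; 0.012 = fully home, head top 4 mm above it, its flat against the lid). About 4 to 6 N drives it; a gripping collar holds it wherever it is left. Steel head 18 mm across and 4 mm thick
- pin_b (a joint): travel of the locking pin nearer the hinge (value in m: 0 = up, sprung, head top 16 mm above the lid's top face; 0.012 = fully home, head top 4 mm above it, its flat against the lid). About 4 to 6 N drives it; a gripping collar holds it wherever it is left. Steel head 18 mm across and 4 mm thick
- pin_a_head: the head of pin_a: a steel disc 18 mm across and 4 mm thick, origin at the centre of its underside, z up when the lid is shut; on the lid's middle line, 105.5 mm from the hinge; moves with the pin
- pin_b_head: the head of pin_b: a steel disc 18 mm across and 4 mm thick, origin at the centre of its underside, z up when the lid is shut; on the lid's middle line, 37.5 mm from the hinge; moves with the pin
- disc_a: round coupon 40 mm across, bare aluminium, 10 mm thick, lying flat on the bench; origin at the centre of its underside, z up. May be absent
- disc_b: another round coupon 40 mm across, bare aluminium, 10 mm thick, lying flat on the bench; origin at the centre of its underside, z up. May be absent
- plate_a: square coupon 34 x 34 mm, sides along its x and y, bare aluminium, 10 mm thick, lying flat on the bench; origin at the centre of its underside, z up. May be absent
- plate_b: another square coupon 34 x 34 mm, sides along its x and y, bare aluminium, 10 mm thick, lying flat on the bench; origin at the centre of its underside, z up. May be absent
- mat: black rubber mat 220 (x) x 130 (y) x 4 mm on the bench, fixed, on which the mallet stands; origin at the centre of its underside
- mallet: 0.3 kg mallet standing on its striking face: white plastic block head with steel band, 44 (x) x 46 (y) x 64 mm (z); wooden handle, 20 x 20 mm section, level along the mallet's -x from 22 to 152 mm, its middle 34 mm above the striking face. Origin at the centre of the striking face (head's underside), z up; centre of mass 9 mm from there towards the handle
- petri: the shallow glass dish; a bystander, not part of the job
- beaker: the small glass beaker; a bystander, not part of the job
- weight: the brass weight; a bystander, not part of the job
- stopper: the black rubber stopper; a bystander, not part of the job
- spatula: the thin steel lab spatula, 170 mm long; a bystander, not part of the job
- weighboat: the white weighing tray; a bystander, not part of the job
- washbottle: the white bottle; a bystander, not part of the job
Things that resemble listed ones, but are neither listed nor needed, are in the scene too. Leave any green or purple look-alike of the disc_b alone. Leave any turquoise look-alike of the carrier alone.

How it is judged:
By the outcome, as a careful person would: the job done as asked, in the order asked, and still so for the second after the job is handed in, with the robot touching nothing.
Of disc_a, disc_b, plate_a, plate_b only 3 to 4 are there at a start; the rules pass over those that are not, and their reading is None.
At some moment in a run one of disc_a, disc_b, plate_a, plate_b, mallet may be knocked a few centimetres aside while the robot is not near it.
Once in a run the grip may slacken for a moment while it holds something.
It also fails if it takes over 210 s, if anything falls off the work surface, if the arm or the gripper's body presses on something with over 40 N, if the wrist force passes 120 N, or if a joint passes its speed limit or range.

### The arm

A 6-joint arm with a two-finger parallel gripper is mounted at the origin on the work surface. World frame = base frame: x ahead of the robot, y to its left, z up, the work surface at z = 0. Lengths are in m, angles in rad, forces in N, time in s.
With the tool pointing down it reaches from about 0.35 to 0.975 m from the base axis. Payload 7.1 kg.
Tool frame: the origin (TCP) lies at the very end of the fingers, on their centre line; the grasp point (between the pads) lies 19 mm behind it; z points along the fingers, y is the line along which they close (so a half turn about z gives the same grasp; the last joint's range is limited). The gripper opens to 88 mm and grips with 3 to 60 N. Pads are 20 mm wide; open, the fingers measure 115 mm over their backs; the gripper's body (75 mm by 178 mm) begins 61 mm behind the grasp point.
Start: joints at [1.235, 0.423, 1.63, -0, 1.089, -0.019], TCP at [0.195, 0.594, 0.223] pointing down, gripper open.
Joint ranges: [-3, 3], [-0.9, 2.11], [0.09, 2.58], [-1.31, 4.45], [0.11, 2.69], [-2.54, 2.54]. Speed limits (rad/s): [2.39, 2.39, 3.01, 3.14, 3.14, 3.14].

### API

Orientations are given as a unit quaternion [w, x, y, z].
In Python, from station import bot gives the robot as it stands. The module is installed in compiled form; this text tells all that it offers. Calls block until the motion is done:
- bot.move_to(position, orientation): joint-space move of the TCP to a pose.
- bot.servo_line(position, rot=None, rate=0.15, f_stop=None): straight line of the TCP; rot=None keeps the orientation; rate is the mean speed in m/s. With f_stop (N) it stops when the force on the tool has changed by that much, and returns True; else False.
- bot.move_joints(angles): joint-space move.
- bot.move_gripper(opening, squeeze=None): opening from 0.0 (shut) to 1.0 (fully open); squeeze is the grip in N (None keeps the last); returns when the fingers have stopped.
- bot.hold(seconds).
- bot.inverse_kinematics(position, orientation): joint angles nearest the present ones, or None.
- bot.read_state(): the state.
- bot.capture(name): name is "scene" or "top" or "wrist"; returns the picture (400x640x3 uint8, red, green, blue); there is no depth.
- bot.camera_model(name): a dict with "camera_matrix" (3x3 intrinsics, pixels), "pose" (4x4, takes a point from camera to world coordinates). Camera axes: x right, y up, looking along -z (the intrinsics and any distortion apply to the point x, -y, -z); pixel columns grow to the right and rows downward; lengths in m; the calibration is good to about 2 mm. A picture is of the moment at which its call begins: read the wrist's pose just before it. camera_model takes no time and is no camera call; for the wrist camera it gives the pose at the moment of the call.
A pose or a line that the arm cannot do raises bot.IKError and nothing moves.
- bot.finish_job(): hands the job in; it is judged then, once.
The state is a dict: "time_s": time; "joint_positions": joint angles; "joint_velocities": joint speeds; "joint_torque": joint torques, N m; "tool_pos": TCP position; "tool_rot": TCP orientation; "contact_force": force on the tool from outside, world axes, zero at the start; "torque": the same for the moment, N m; "opening": opening from 0.0 (shut) to 1.0 (fully open); "grip_force": force on a finger pad.
Only numpy, scipy, OpenCV 4.12 (cv2) and the standard library are available. Lean on these libraries where they do the work, as an engineer would, in place of code of your own. Each camera call takes 0.05 s, during which the arm holds its last target. There are 200 camera calls.

## Working session

There is one attempt and no reset: what is moved stays moved. The work goes in short steps, each a Python script; the robot and the scene stay as the last script left them, time stands still between calls to the robot, and variables do not carry over. Pictures are saved under pics/ and viewed, at most 16 in all, crops included, and the job is handed in when it is done.

```bash
mkdir -p pics; cat > h.py <<'E'
import numpy as np, cv2
from station import bot
def cam(n):
    m=bot.camera_model(n); return np.array(m["camera_matrix"]),np.array(m["pose"]),m
def ray(K,P,u,v):
    d=np.array([(u-K[0,2])/K[0,0],-(v-K[1,2])/K[1,1],-1.]); return P[:3,3],P[:3,:3]@d
def toplane(K,P,u,v,z):
    o,d=ray(K,P,u,v); return o+d*(z-o[2])/d[2]
def proj(K,P,p):
    c=P[:3,:3].T@(np.array(p)-P[:3,3]); return K[0,0]*c[0]/-c[2]+K[0,2], K[1,2]-K[1,1]*c[1]/-c[2]
def save(n,img,s=1):
    cv2.imwrite('pics/'+n,cv2.resize(img[...,::-1],None,fx=s,fy=s,interpolation=cv2.INTER_CUBIC))
def down(yaw):  # tool z down, tool x at yaw
    return np.array([0,np.cos(yaw/2),np.sin(yaw/2),0])
E
python3 - <<'E'
from h import *
s=bot.read_state(); print({k:np.round(v,3) for k,v in s.items()})
for n in("scene","top","wrist"):
    K,P,m=cam(n); print(n,K.round(1).tolist(),P.round(3).tolist(),[k for k in m],{k:v for k,v in m.items() if k not in("camera_matrix","pose")})
    im=bot.capture(n); np.save(n+'.npy',im); save(n+'0.png',im,1.25)
E
```

```text
{'time_s': np.float64(0.0), 'joint_positions': array([ 1.235,  0.424,  1.631, -0.   ,  1.089, -0.019]), 'joint_velocities': array([-0.001, -0.001, -0.001, -0.   ,  0.   , -0.001]), 'joint_torque': array([-0.0000e+00, -5.4465e+01, -2.7366e+01,  6.4000e-02,  2.3000e-02,
       -0.0000e+00]), 'tool_pos': array([0.194, 0.593, 0.222]), 'tool_rot': array([-0.   ,  0.158,  0.987, -0.001]), 'contact_force': array([ 0.043, -0.278,  0.69 ]), 'torque': array([0.046, 0.01 , 0.031]), 'grip_force': np.float64(0.0), 'opening': np.float64(1.001)}
scene [[518.4, 0.0, 316.3], [0.0, 518.4, 190.2], [0.0, 0.0, 1.0]] [[-0.379, -0.802, 0.461, 1.244], [0.925, -0.33, 0.186, 0.299], [0.003, 0.497, 0.868, 1.391], [0.0, 0.0, 0.0, 1.0]] ['camera_matrix', 'pose'] {}
top [[453.6, 0.0, 322.8], [0.0, 453.6, 197.9], [0.0, 0.0, 1.0]] [[0.025, 0.996, -0.09, 0.423], [-1.0, 0.025, -0.008, 0.02], [-0.006, 0.09, 0.996, 1.163], [0.0, 0.0, 0.0, 1.0]] ['camera_matrix', 'pose'] {}
wrist [[351.6, 0.0, 320.8], [0.0, 351.6, 194.6], [0.0, 0.0, 1.0]] [[0.311, -0.921, -0.233, 0.131], [0.95, 0.301, 0.078, 0.614], [-0.002, -0.246, 0.969, 0.384], [0.0, 0.0, 0.0, 1.0]] ['camera_matrix', 'pose'] {}
```

View pics/top0.png

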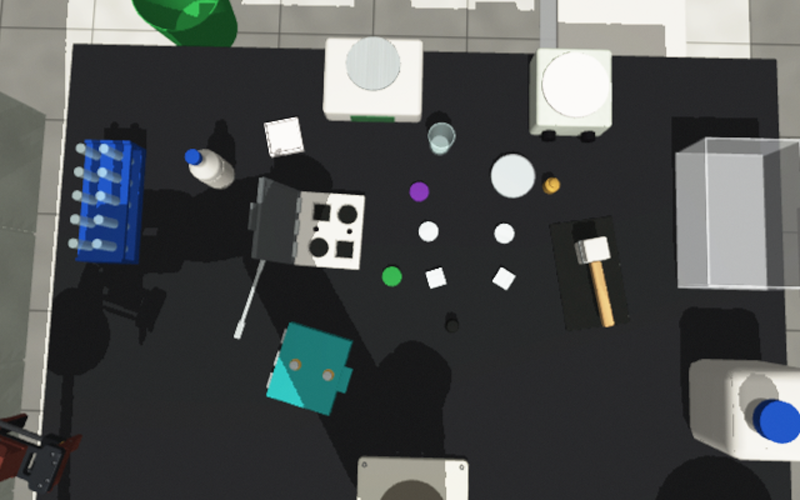

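View pics/scene0.png

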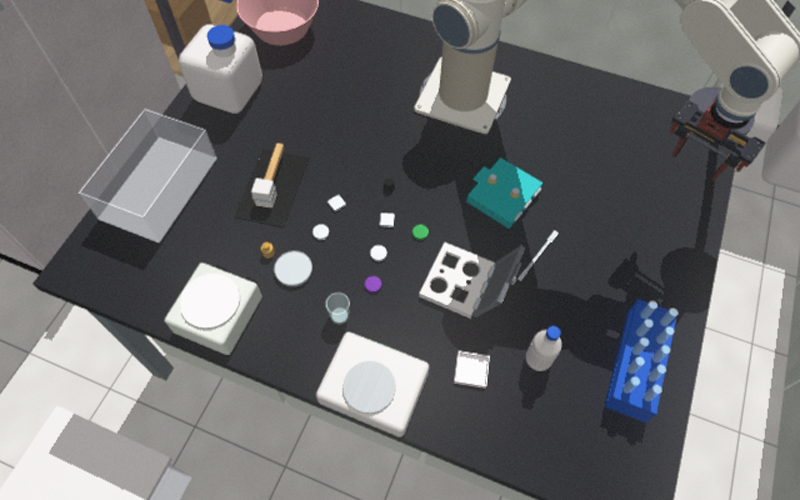

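Top view (viewer px): white coupon candidates are discs (428,231) and (504,233), and plates (436,278) and (504,278). The look-alikes are purple (419,191) and green (391,276), which I'll leave. The true carrier is white at (332,230) with its lid open to the left; the turquoise one at (310,368) is the decoy. The mallet is at (593,250) on the mat. Other white things, which I'll also leave, are the weighboat (284,136) and the petri dish (513,175).

```bash
cat >> h.py <<'E'
def whites(im,lo=170,amin=100,amax=6000):
    hsv=cv2.cvtColor(im,cv2.COLOR_RGB2HSV)
    m=((hsv[...,2]>lo)&(hsv[...,1]<60)).astype(np.uint8)
    c,_=cv2.findContours(m,cv2.RETR_EXTERNAL,cv2.CHAIN_APPROX_NONE)
    return [k for k in c if amin<cv2.contourArea(k)<amax]
def coupons(n,z=0.01,im=None,KP=None,lo=170):
    """coupons seen: (kind, xy, yaw, area)"""
    K,P=KP if KP else cam(n)[:2]
    if im is None: im=bot.capture(n)
    out=[]
    for k in whites(im,lo,60,20000):
        w=np.array([toplane(K,P,u,v,z)[:2] for u,v in k[:,0].astype(float)])
        (c,(a,b),t)=cv2.minAreaRect((w*1000).astype(np.float32))
        ar=cv2.contourArea((w*1000).astype(np.float32))
        if 25<min(a,b) and max(a,b)<50:
            r=ar/(a*b); out.append(('plate' if r>.87 else 'disc',np.array(c)/1000,np.deg2rad(t),(a,b,r)))
    return out
E
python3 - <<'E'
from h import *
im=np.load('top.npy')
for k in coupons('top',im=im): print(k[0],k[1].round(4),np.round(k[2],3),np.round(k[3],2))
K,P,_=cam('top')
for n,u,v,z in(('carrier',332,230,.02),('mallet',593,248,.064),('handle',607,325,.045),('hinge',300,230,.02),('lidtop',258,220,.14)): print(n,toplane(K,P,u/1.25,v/1.25,z).round(3))
pos=[.53,-.13,.34]
for yaw in (0,np.pi,np.pi/2,-np.pi/2): print(yaw,bot.inverse_kinematics(pos,down(yaw)))
s=bot.read_state(); R=cam('wrist')[1]; print(s['tool_rot'])
E
```

```text
plate [ 0.4698 -0.1748] 1.027 [33.88 34.67  0.88]
plate [ 0.4672 -0.0367] 0.341 [34.5  34.53  0.87]
disc [ 0.5616 -0.1748] 0.011 [38.68 35.75  0.8 ]
disc [ 0.5629 -0.0189] 0.811 [38.05 38.22  0.77]
disc [ 0.7436 -0.0396] 0.817 [33.29 33.57  0.78]
carrier [0.558 0.175 0.02 ]
mallet [ 0.53  -0.339  0.064]
handle [ 0.382 -0.372  0.045]
hinge [0.557 0.24  0.02 ]
lidtop [0.559 0.295 0.14 ]
0 [-2.62342409e-01  1.86861042e-01  1.68102451e+00 -4.44089210e-16
  1.27370710e+00  1.30845392e+00]
3.141592653589793 [-2.62342409e-01  1.86861042e-01  1.68102451e+00 -4.44089210e-16
  1.27370710e+00 -1.83313874e+00]
1.5707963267948966 [-2.62342409e-01  1.86861042e-01  1.68102451e+00 -4.44089210e-16
  1.27370710e+00 -2.62342409e-01]
-1.5707963267948966 None
[-9.77150729e-05  1.57726235e-01  9.87482698e-01 -5.87835487e-04]
```

```bash
python3 - <<'E'
from h import *
for i,pos in enumerate(([.52,-.13,.20],[.56,.12,.22])):
    bot.move_to(pos,down(np.pi/2)); bot.hold(.2)
    K,P,_=cam('wrist'); im=bot.capture('wrist'); np.savez(f'w{i}.npz',im=im,K=K,P=P)
    for k in coupons('wrist',im=im,KP=(K,P)): print(k[0],k[1].round(4),np.round(k[2],3),np.round(k[3],2))
    print(P[:3,3].round(3),bot.read_state()['time_s'])
    save(f'w{i}.png',im,1.25)
E
```

```text
disc [ 0.5618 -0.1751] 0.001 [38.99 38.44  0.81]
plate [ 0.4696 -0.1752] 1.025 [34.13 34.21  0.95]
plate [ 0.467  -0.0377] 0.32 [34.2  33.87  0.95]
disc [ 0.5619 -0.0205] 1.412 [39.37 39.72  0.77]
[ 0.52  -0.063  0.362] 3.2
[0.56  0.185 0.382] 4.45
```

View pics/w0.png

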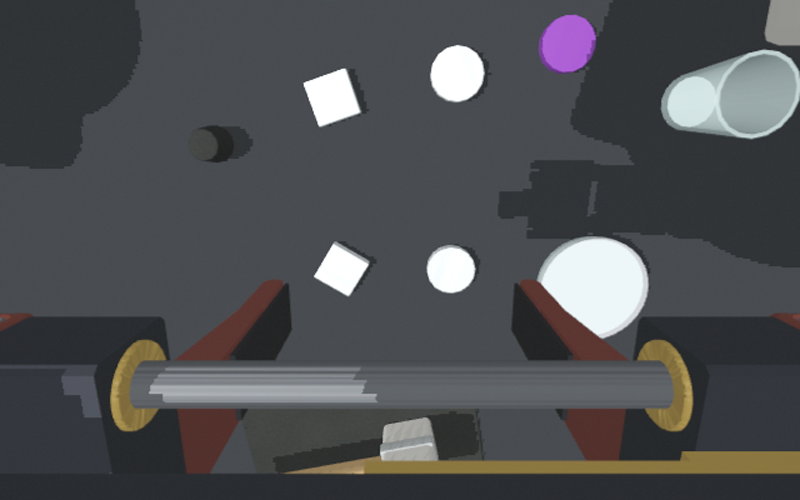

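View pics/w1.png

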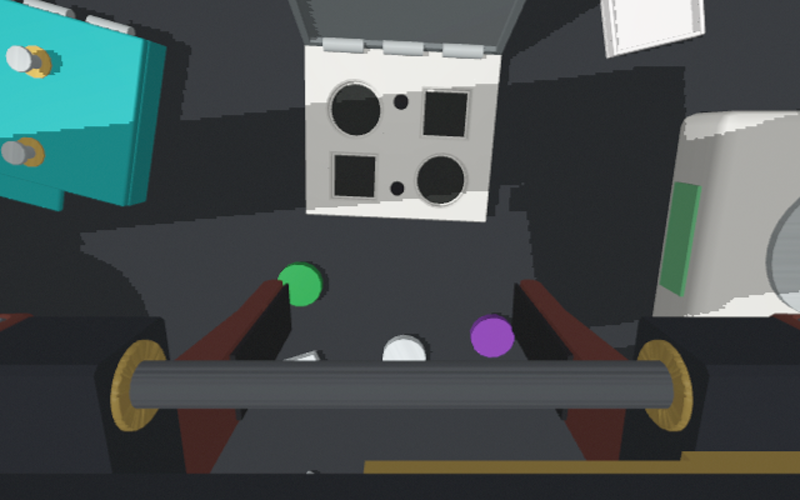

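w0 shows plates (333,97) and (342,269), discs (457,73) and (451,269), and the purple disc (568,43); all four coupons are present. w1 shows the carrier's round recesses at (355,108) and (441,180), and the square ones at (446,114) and (354,176). The green disc at (300,285) and the purple one at (492,337) are not touching it.

```bash
cat >> h.py <<'E'
def recesses(im,K,P,box,z=.02,lo=90):
    g=im.max(2); m=np.zeros_like(g); x0,y0,x1,y1=box
    m[y0:y1,x0:x1]=(g[y0:y1,x0:x1]<lo)*255
    c,_=cv2.findContours(m,cv2.RETR_EXTERNAL,cv2.CHAIN_APPROX_NONE); out=[]
    for k in c:
        if cv2.contourArea(k)<30: continue
        w=(np.array([toplane(K,P,u,v,z)[:2] for u,v in k[:,0].astype(float)])*1000).astype(np.float32)
        (ct,(a,b),t)=cv2.minAreaRect(w); out.append((np.array(ct)/1000,a,b,t,cv2.contourArea(w)/(a*b)))
    return out
E
python3 - <<'E'
from h import *
d=np.load('w1.npz'); im,K,P=d['im'],d['K'],d['P']
print(im[86,255:320].max(1).tolist()); print(im[92,325:390].max(1).tolist())
print(im[60:112,354].max(1).tolist())
for lo in(60,90,130):
  for z in (.02,.012):
    for r in recesses(im,K,P,(252,52,385,165),z,lo): print(lo,z,r[0].round(4),np.round(r[1:],2))
# closer view
bot.move_to([.558,.1,.14],down(np.pi/2)); bot.hold(.2)
K,P,_=cam('wrist'); im=bot.capture('wrist'); np.savez('w2.npz',im=im,K=K,P=P); save('w2.png',im,1.25)
E
```

```text
[176, 176, 176, 176, 176, 169, 161, 137, 155, 153, 98, 37, 38, 40, 39, 38, 39, 38, 37, 37, 38, 38, 38, 37, 38, 40, 38, 39, 38, 39, 38, 38, 39, 40, 39, 38, 39, 41, 38, 38, 39, 40, 38, 39, 37, 38, 39, 38, 38, 133, 161, 164, 173, 177, 177, 177, 177, 177, 177, 176, 175, 154, 92, 35, 37]
[177, 177, 177, 177, 177, 177, 177, 177, 177, 177, 176, 169, 164, 156, 99, 38, 40, 39, 38, 38, 38, 37, 39, 38, 40, 37, 40, 40, 37, 38, 39, 39, 39, 38, 39, 40, 38, 40, 37, 38, 38, 39, 37, 37, 40, 40, 40, 96, 162, 147, 151, 162, 172, 176, 176, 176, 176, 176, 176, 176, 176, 176, 176, 175, 175]
[237, 237, 237, 237, 237, 236, 236, 237, 237, 224, 208, 147, 172, 126, 57, 40, 38, 38, 39, 40, 40, 38, 38, 40, 39, 39, 41, 38, 40, 41, 39, 38, 38, 39, 38, 38, 39, 38, 37, 39, 39, 38, 39, 39, 37, 37, 38, 39, 75, 170, 170, 168]
60 0.02 [0.5566 0.1401] [ 9.26  9.27 89.92  0.86]
60 0.02 [0.592  0.1465] [36.69 36.94 89.92  0.78]
60 0.02 [0.5219 0.1502] [31.83 31.54 87.79  0.95]
60 0.02 [0.5598 0.2083] [ 9.35  8.84 89.91  0.89]
60 0.02 [0.5945 0.1986] [31.99 31.78 87.06  0.94]
60 0.02 [0.5243 0.2015] [35.87 36.61 89.91  0.8 
[... 829 characters left out ...]
199 ] [33.52 32.95 87.2   0.94]
90 0.012 [0.5231 0.2024] [37.6  38.28 89.91  0.79]
130 0.02 [0.5564 0.1404] [11.65 10.9  44.99  0.78]
130 0.02 [0.5917 0.1473] [37.9  37.93 45.94  0.79]
130 0.02 [0.5216 0.1504] [33.42 33.41 87.04  0.95]
130 0.02 [0.5598 0.2083] [11.22 10.8  89.91  0.8 ]
130 0.02 [0.5944 0.1989] [33.4  33.5  87.27  0.94]
130 0.02 [0.5238 0.202 ] [38.68 37.51 89.2   0.78]
130 0.012 [0.5563 0.1394] [11.91 11.14 44.99  0.78]
130 0.012 [0.5924 0.1464] [38.74 38.77 45.94  0.79]
130 0.012 [0.5208 0.1497] [34.16 34.15 87.04  0.95]
130 0.012 [0.5598 0.2088] [11.47 11.04 89.92  0.8 ]
130 0.012 [0.5951 0.1992] [34.14 34.24 87.27  0.94]
130 0.012 [0.523  0.2023] [39.54 38.34 89.2   0.78]
```

View pics/w2.png

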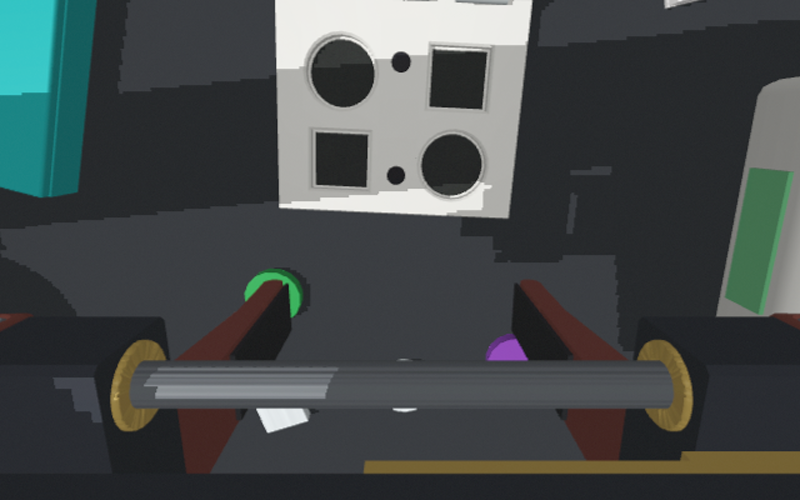

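```bash
python3 - <<'E'
from h import *
for f,box in(('w1.npz',(252,52,385,165)),('w2.npz',(232,20,405,160))):
  d=np.load(f); im,K,P=d['im'],d['K'],d['P']
  for z in(.02,.016,.012):
    R=[r for r in recesses(im,K,P,box,z,130) if r[1]>20]
    for r in R: print(f,z,r[0].round(4),np.round(r[1:],1))
d=np.load('w2.npz'); save('crop.png',d['im'][10:175,215:430],3.6)
E
```

```text
w1.npz 0.02 [0.5917 0.1473] [37.9 37.9 45.9  0.8]
w1.npz 0.02 [0.5216 0.1504] [33.4 33.4 87.   1. ]
w1.npz 0.02 [0.5944 0.1989] [33.4 33.5 87.3  0.9]
w1.npz 0.02 [0.5238 0.202 ] [38.7 37.5 89.2  0.8]
w1.npz 0.016 [0.592  0.1468] [38.3 38.3 45.9  0.8]
w1.npz 0.016 [0.5212 0.1501] [33.8 33.8 87.   1. ]
w1.npz 0.016 [0.5948 0.199 ] [33.8 33.9 87.3  0.9]
w1.npz 0.016 [0.5234 0.2022] [39.1 37.9 89.2  0.8]
w1.npz 0.012 [0.5924 0.1464] [38.7 38.8 45.9  0.8]
w1.npz 0.012 [0.5208 0.1497] [34.2 34.1 87.   1. ]
w1.npz 0.012 [0.5951 0.1992] [34.1 34.2 87.3  0.9]
w1.npz 0.012 [0.523  0.2023] [39.5 38.3 89.2  0.8]
w2.npz 0.02 [0.5918 0.147 ] [38.1 37.6 45.5  0.8]
w2.npz 0.02 [0.5219 0.1501] [33.2 33.  87.3  1. ]
w2.npz 0.02 [0.5942 0.1982] [33.1 33.2 87.4  1. ]
w2.npz 0.02 [0.5242 0.2014] [38.1 38.5 32.1  0.8]
w2.npz 0.016 [0.5923 0.1467] [38.7 38.1 45.5  0.8]
w2.npz 0.016 [0.5214 0.1499] [33.7 33.5 87.3  1. ]
w2.npz 0.016 [0.5947 0.1986] [33.6 33.7 87.4  1. ]
w2.npz 0.016 [0.5237 0.2019] [38.7 39.  32.1  0.8]
w2.npz 0.012 [0.5928 0.1464] [39.2 38.6 45.5  0.8]
w2.npz 0.012 [0.5209 0.1496] [34.1 34.  87.3  1. ]
w2.npz 0.012 [0.5952 0.1991] [34.  34.1 87.4  1. ]
w2.npz 0.012 [0.5232 0.2024] [39.2 39.6 32.1  0.8]
```

View pics/crop.png

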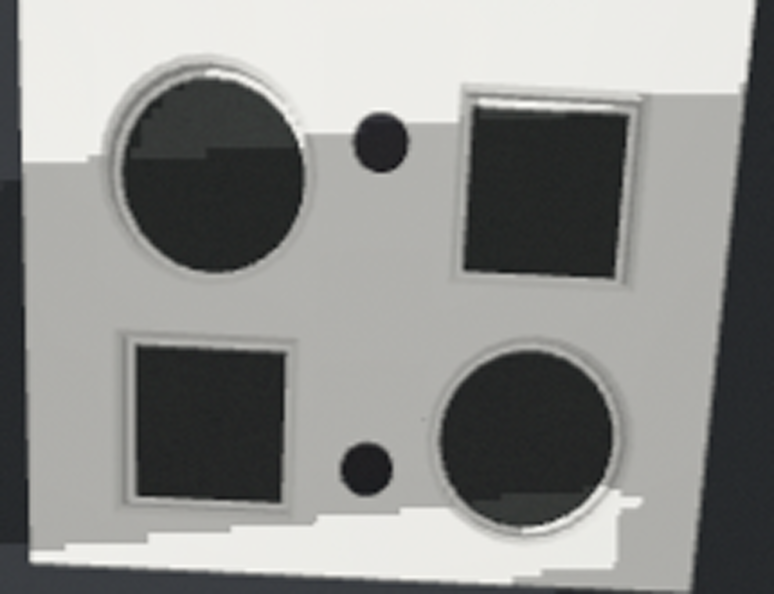

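The crop shows the dark pads as the recess floors (z = 0.012), and two views agree at that height. So the round recesses are at (.5926,.1464) and (.5232,.2024), the square ones at (.5209,.1497) and (.5951,.1991), and carrier yaw is about -2.65°. Now the first pick.

```bash
cat >> h.py <<'E'
CY=np.deg2rad(-2.65); PY=np.pi/2+CY
REC={'ra':(.5926,.1464),'rb':(.5232,.2024),'sa':(.5209,.1497),'sb':(.5951,.1991)}
GZ=.0055
def find(kind,xy,lim=.08):
    c=[k for k in coupons('wrist') if k[0]==kind and np.hypot(*(k[1]-xy))<lim]
    return min(c,key=lambda k:np.hypot(*(k[1]-xy))) if c else None
def pick(kind,xy,yaw=PY):
    xy=np.array(xy); bot.move_gripper(.72,25)
    bot.move_to([*xy,.15],down(PY)); bot.hold(.1)
    k=find(kind,xy); print('seen',k)
    if k is None: return False
    xy=k[1]
    if kind=='plate':
        y=k[2]; yaw=y+np.pi/2*np.round((PY-y)/(np.pi/2))
    bot.move_to([*xy,.04],down(yaw)); bot.servo_line([*xy,GZ],rate=.06,f_stop=8)
    bot.move_gripper(.3,25); bot.hold(.1); s=bot.read_state(); print('grip',s['opening'],s['grip_force'],s['tool_pos'].round(4) if hasattr(s['tool_pos'],'round') else s['tool_pos'])
    bot.servo_line([*xy,.09],rate=.15); s=bot.read_state(); print('lift',s['opening'],s['grip_force'],s['time_s'])
    return s['grip_force']>3
E
python3 - <<'E'
from h import *
print(pick('disc',(.5619,-.0205)))
bot.move_to([.5619,.05,.09],down(PY)); bot.hold(.1)
K,P,_=cam('wrist'); im=bot.capture('wrist'); t=np.array(bot.read_state()['tool_pos'])
np.savez('w3.npz',im=im,K=K,P=P,t=t); save('w3.png',im[150:300,170:470],2.6)
print(t,proj(K,P,t+[0,0,.0045]),coupons('wrist',t[2]+.0045,im,(K,P),150))
E
```

```text
seen ('disc', array([ 0.56235937, -0.01950896]), np.float64(1.5256858400383715), (39.524452209472656, 39.5781364440918, 0.7812951176121593))
grip 0.4433014743292911 25.00041425228119 [ 0.5625 -0.0195  0.0057]
lift 0.4456531870813057 24.999952018260956 8.9833
True
[0.56145848 0.04934424 0.08926192] (np.float64(321.1416887443479), np.float64(249.49179837824803)) [('disc', array([0.56149725, 0.05075428]), np.float64(1.4972330264261284), (41.56292724609375, 38.389259338378906, 0.7844851941997466))]
```

View pics/w3.png

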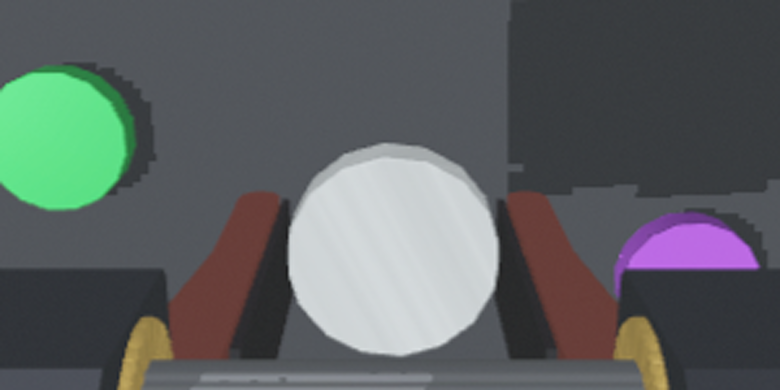

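The disc is held, centred between the fingers: top face at crop px (393,256), expected about (393,259). Placing it now.

```bash
cat >> h.py <<'E'
def place(rec,yaw=PY,zc=.0212):
    tx=np.array(REC[rec]); bot.move_to([*tx,.06],down(yaw)); bot.hold(.3)
    e=tx-np.array(bot.read_state()['tool_pos'])[:2]; cmd=tx+e
    s=bot.read_state(); print('err',e.round(4),s['opening'],s['grip_force'])
    if s['grip_force']<3: return False
    st=bot.servo_line([*cmd,zc],rate=.04,f_stop=6); s=bot.read_state(); z=s['tool_pos'][2]
    print('down',st,np.round(s['tool_pos'],4),np.round(s['contact_force'],1))
    for dx,dy in ((1,0),(-1,0),(0,1),(0,-1),(1,1),(-1,-1),(1,-1),(-1,1)):
        if z<.0225: break
        bot.servo_line([*cmd,z+.002],rate=.05)
        c2=cmd+np.array([dx,dy])*.0012
        bot.servo_line([*c2,z+.001],rate=.05); st=bot.servo_line([*c2,zc],rate=.04,f_stop=6)
        z=bot.read_state()['tool_pos'][2]; print('search',dx,dy,z)
    p=bot.read_state()['tool_pos']; op=bot.read_state()['opening']
    bot.move_gripper(op+.12); bot.hold(.1)
    bot.servo_line([p[0],p[1],.09],rate=.2); print('t',bot.read_state()['time_s'])
    return True
E
python3 - <<'E'
from h import *
print(place('rb'))
bot.move_to([.558,.12,.2],down(PY)); bot.hold(.1)
K,P,_=cam('wrist'); im=bot.capture('wrist'); save('w4.png',im[0:200,150:450],2.6)
E
```

```text
err [-0.0007  0.0011] 0.43872599581867644 24.999984204769135
down False [0.5228 0.2036 0.0214] [ 0.2 -0.3 -0.4]
t 12.6167
True
```

View pics/w4.png

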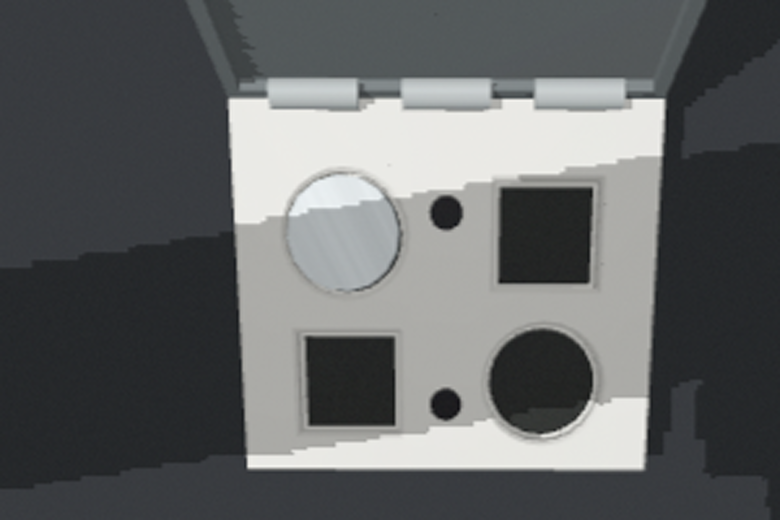

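The disc sits flat in the round recess at (344,232). The hover error was only lag, so I'll drop the correction and do the rest.

```bash
sed -i 's/cmd=tx+e$/cmd=tx/' h.py; python3 - <<'E'
from h import *
for kind,xy,rec in(('disc',(.5618,-.1751),'ra'),('plate',(.467,-.0377),'sb'),('plate',(.4696,-.1752),'sa')):
    print(kind,rec)
    if not pick(kind,xy): break
    if not place(rec): break
bot.move_to([.558,.12,.2],down(PY)); bot.hold(.1)
K,P,_=cam('wrist'); im=bot.capture('wrist'); save('w5.png',im[0:200,150:450],2.6)
E
```

```text
disc ra
seen ('disc', array([ 0.56178735, -0.17526233]), np.float64(0.7398042463240465), (38.52434158325195, 39.087013244628906, 0.7791249202401533))
grip 0.4364048791613684 25.000534057617188 [ 0.562  -0.1753  0.0057]
lift 0.4429077132968855 24.999919831752777 17.725
err [-0.0003  0.0009] 0.43874391125986634 24.999960958957672
down False [0.5928 0.1465 0.0214] [-0.2  0.1  0.3]
t 21.375
plate sb
seen ('plate', array([ 0.46686447, -0.03680616]), np.float64(0.321764953826623), (34.83050537109375, 36.14103317260742, 0.9532101343019264))
grip 0.38166514467779317 25.00043749809265 [ 0.467  -0.0368  0.0057]
lift 0.3828308131983065 25.000055730342865 25.525
err [-0.0001  0.0009] 0.38429219941537773 24.999876022338867
down False [0.5953 0.1991 0.0214] [ 0.6  0.1 -0.3]
t 28.9917
plate sa
seen ('plate', array([ 0.46951263, -0.17507843]), np.float64(1.0237152614428786), (35.33345031738281, 34.812618255615234, 0.9548410405898521))
grip 0.3787305464640982 25.000401735305786 [ 0.4697 -0.1751  0.0057]
lift 0.3831610543223934 24.999842047691345 33.8083
err [-0.0003  0.0008] 0.38132025646883355 24.9998939037323
down False [0.5211 0.1498 0.0214] [ 0.1 -0.3  0.4]
t 37.475
```

View pics/w5.png

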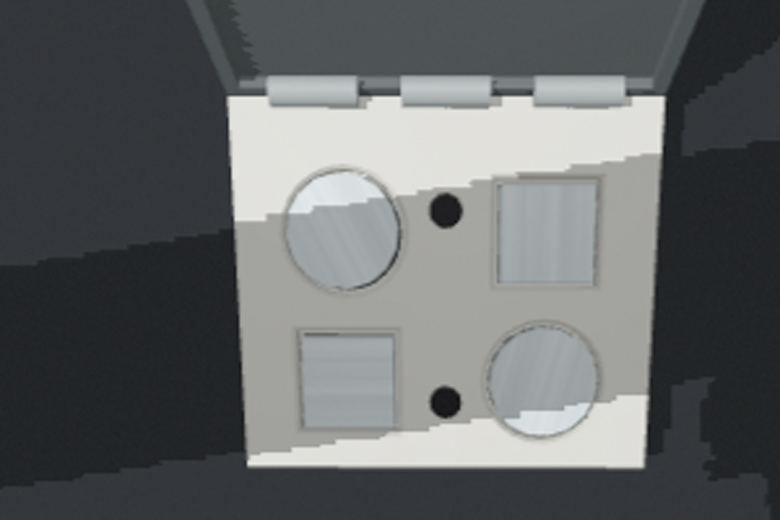

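All four coupons are flat in matching recesses: (343,230), (547,232), (348,381) and (543,380). Next I'll swing the lid shut by pushing its back face with closed fingers, offset from the pins.

```bash
cat >> h.py <<'E'
C0=np.array([.5582,.1809]); EX=np.array([np.cos(CY),np.sin(CY)]); EY=np.array([-np.sin(CY),np.cos(CY)])
def cw(x,y,z): return np.array([*(C0+EX*x+EY*y),z])
E
python3 - <<'E'
from h import *
bot.move_gripper(0.,25)
bot.move_to(cw(-.04,-.04,.30),down(PY)); bot.move_to(cw(-.04,.19,.30),down(PY))
bot.servo_line(cw(-.04,.19,.125),rate=.2); bot.hold(.3)
f0=np.array(bot.read_state()['contact_force'])
for th in np.r_[np.linspace(2.15,.1,22),0.02]:
    s,c=np.sin(th),np.cos(th)
    y=(.130*-c if th>np.pi/2 else -.118*c)+.012*s+.010; z=.02+.118*s+.012*c
    if bot.servo_line(cw(-.04,.065+y,z),rate=.08,f_stop=18): print('stop'); break
    st=bot.read_state(); print(round(th,2),np.round(np.array(st['contact_force'])-f0,1),np.round(st['tool_pos'],3))
p=np.array(st['tool_pos']); print(bot.servo_line([p[0],p[1],.024],rate=.03,f_stop=12)); bot.hold(.2)
print(bot.read_state()['tool_pos'],bot.read_state()['contact_force'],bot.read_state()['time_s'])
E
```

```text
2.15 [-0.4 -0.6  0.2] [0.526 0.338 0.112]
2.05 [-0.4 -1.   0.5] [0.525 0.328 0.12 ]
1.95 [-0.4 -1.3  1.7] [0.525 0.317 0.125]
1.86 [ 0.2  0.2 -0.2] [0.524 0.305 0.13 ]
1.76 [ 0.3 -0.9  0.5] [0.523 0.293 0.134]
1.66 [ 0.  -1.2  1.7] [0.523 0.281 0.137]
1.56 [-1.1 -1.3 -0. ] [0.522 0.268 0.138]
1.47 [ 0.4 -1.1  0.3] [0.522 0.257 0.139]
1.37 [-0.5 -0.9  1.2] [0.521 0.245 0.138]
1.27 [-0.2 -1.1  0.2] [0.52  0.234 0.136]
1.17 [ 0.1  0.  -0.4] [0.52  0.222 0.133]
1.08 [-1.3 -1.1  0.9] [0.519 0.212 0.129]
0.98 [ 0.1 -0.8  1.1] [0.519 0.201 0.124]
0.88 [-1.2 -1.2  0.9] [0.518 0.191 0.118]
0.78 [-0.6 -0.6  0.6] [0.518 0.182 0.111]
0.69 [-0.8 -0.7  0.9] [0.517 0.173 0.104]
0.59 [-0.7 -1.6  0.1] [0.517 0.166 0.095]
0.49 [-0.   0.1  0.4] [0.517 0.159 0.086]
0.39 [-1.2 -0.5  0.2] [0.516 0.153 0.076]
0.3 [-0.5 -1.5  1. ] [0.516 0.148 0.065]
0.2 [-0.1 -1.   0.5] [0.516 0.144 0.054]
0.1 [-0.4 -1.4  1.7] [0.516 0.141 0.043]
0.02 [-0.1 -0.6  0. ] [0.516 0.14  0.034]
True
[0.51661882 0.14013903 0.03228076] [-1.61603314  0.03153118  8.27477564] 49.2583
```

```bash
python3 - <<'E'
from h import *
p=bot.read_state()['tool_pos']; bot.servo_line([p[0],p[1],.12],rate=.2)
bot.move_to([.50,-.20,.30],down(PY)); bot.hold(.2)
K,P,_=cam('wrist'); im=bot.capture('wrist'); np.savez('w6.npz',im=im,K=K,P=P)
K,P,_=cam('top'); t=bot.capture('top'); np.savez('t6.npz',im=t,K=K,P=P)
a=t[120:300,170:530]; save('w6.png',np.vstack([im[:, :],cv2.resize(a,(640,320))]),.83)
print(bot.read_state()['time_s'])
E
```

```text
51.5833
```

View pics/w6.png

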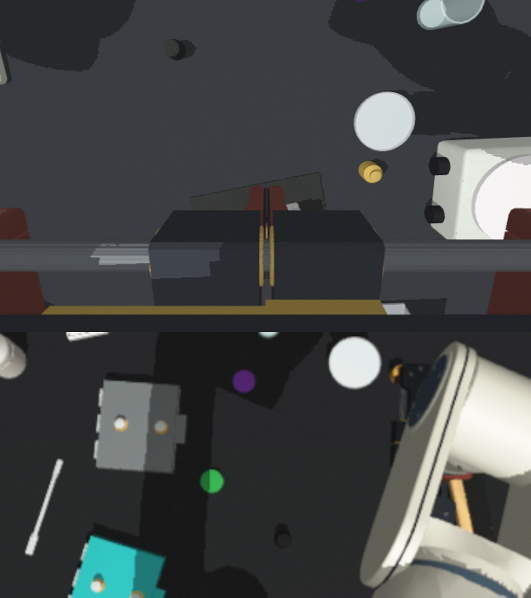

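The lid is shut, with both pins up at composite px (120,424) and (160,427). The mallet was hidden by the gripper, so I'll look from farther out.

```bash
python3 - <<'E'
from h import *
d=np.load('t6.npz')
for u,v in((251.3,182.3),(278.4,184.4)): print(toplane(d['K'],d['P'],u,v,.048).round(4))
print(cw(0,.0275,0),cw(0,-.0405,0))
bot.move_gripper(.6,60)
bot.move_to([.46,-.43,.28],down(PY)); bot.hold(.4)
K,P,_=cam('wrist'); im=bot.capture('wrist'); np.savez('w7.npz',im=im,K=K,P=P); save('w7.png',im,1.2)
hsv=cv2.cvtColor(im,cv2.COLOR_RGB2HSV)
m=((hsv[...,0]>8)&(hsv[...,0]<25)&(hsv[...,1]>90)&(hsv[...,2]>120)).astype(np.uint8); m[280:]=0
c=max(cv2.findContours(m,0,2)[0],key=cv2.contourArea)
w=np.array([toplane(K,P,u,v,.048)[:2] for u,v in c[:,0].astype(float)]); print(cv2.contourArea(c),cv2.minAreaRect((w*1000).astype(np.float32)),cv2.boundingRect(c))
for k in whites(im[:280],150,400,20000):
    w=(np.array([toplane(K,P,u,v,.068)[:2] for u,v in k[:,0].astype(float)])*1000).astype(np.float32); print(cv2.minAreaRect(w),cv2.boundingRect(k))
E
```

```text
[0.5582 0.2071 0.048 ]
[0.5546 0.1397 0.048 ]
[0.55947146 0.20837059 0.        ] [0.55632749 0.14044331 0.        ]
768.5 ((646.3919677734375, -279.70892333984375), (24.228151321411133, 37.482730865478516), 87.43805694580078) (478, 0, 38, 27)
((490.79327392578125, -533.4920654296875), (57.314491271972656, 61.92435836791992), 89.34142303466797) (324, 233, 55, 47)
((664.8624877929688, -534.84619140625), (62.28478240966797, 242.7354736328125), 85.75166320800781) (399, 227, 206, 53)
((525.3885498046875, -346.1528625488281), (49.7900505065918, 45.365684509277344), 11.928674697875977) (354, 58, 55, 55)
((758.4675903320312, -325.8418884277344), (64.00808715820312, 96.9195785522461), 0.08643880486488342) (578, 0, 62, 104)
```

View pics/w7.png

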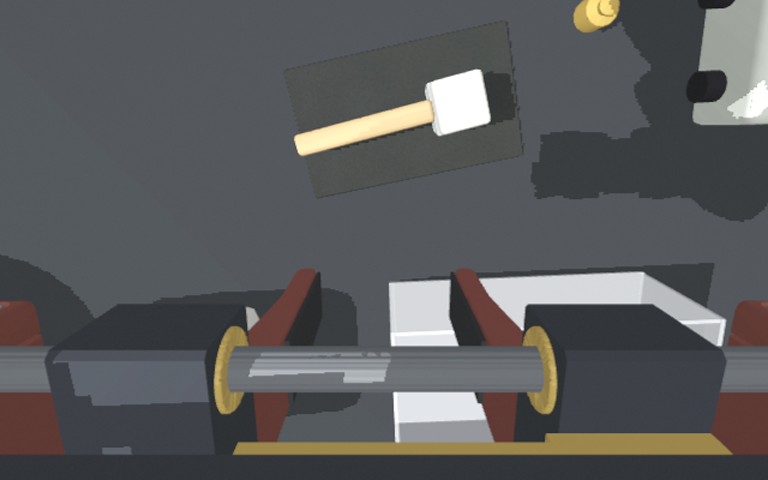

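The mallet is on its mat: head at (460,102), handle from (432,111) to (297,144). It hasn't been disturbed.

```bash
cat >> h.py <<'E'
def mallet(im,K,P,box=(200,40,370,140),zt=.048):
    hsv=cv2.cvtColor(im,cv2.COLOR_RGB2HSV).astype(int); m=np.zeros(im.shape[:2],np.uint8); x0,y0,x1,y1=box
    m[y0:y1,x0:x1]=((hsv[...,0]>8)&(hsv[...,0]<28)&(hsv[...,1]>60)&(hsv[...,2]>215))[y0:y1,x0:x1]
    c=max(cv2.findContours(m,0,1)[0],key=cv2.contourArea)
    w=np.array([toplane(K,P,u,v,zt)[:2]*1000 for u,v in c[:,0].astype(float)],np.float32)
    (ct,(a,b),t)=cv2.minAreaRect(w); yaw=np.deg2rad(t if a>b else t-90); L=max(a,b)
    if np.cos(yaw)<0: yaw+=np.pi
    return np.array(ct)/1000,yaw,a,b
E
python3 - <<'E'
from h import *
d=np.load('w7.npz'); im=d['im']
hsv=cv2.cvtColor(im,cv2.COLOR_RGB2HSV); print(hsv[95:125:2,300].tolist())
c,y,a,b=mallet(im,d['K'],d['P']); e=np.array([np.cos(y),np.sin(y)])
print(c,np.rad2deg(y),a,b,'origin',c+e*.087,'ends',c-e*max(a,b)/2000,c+e*max(a,b)/2000)
g=c+e*.087-e*.036
for z in(.2,.019): print(bot.inverse_kinematics([*g,z],down(y)),bot.inverse_kinematics([*cw(0,.0275,0)[:2],.1],down(CY)))
E
```

```text
[[90, 6, 83], [18, 27, 96], [20, 81, 245], [22, 70, 255], [24, 65, 255], [25, 63, 255], [26, 61, 255], [25, 61, 255], [22, 72, 255], [21, 73, 255], [20, 83, 237], [19, 86, 125], [100, 9, 81], [75, 6, 82], [53, 12, 83]]
[ 0.44341278 -0.36319885] 11.940352439880373 127.22306060791016 18.491586685180664 origin [ 0.52853041 -0.34519914] ends [ 0.38117758 -0.37635965] [ 0.50564798 -0.35003805]
[-6.40255365e-01  4.22217247e-01  1.69025301e+00 -4.44089210e-16
  1.02912239e+00  7.22142498e-01] [ 3.36592211e-01  5.44122356e-01  1.76778869e+00 -4.44089210e-16
  8.29681602e-01  1.95363976e+00]
[-6.40255365e-01  6.80433987e-01  1.76375071e+00 -4.44089210e-16
  6.97407961e-01  7.22142498e-01] [ 3.36592211e-01  5.44122356e-01  1.76778869e+00 -4.44089210e-16
  8.29681602e-01  1.95363976e+00]
```

```bash
cat >> h.py <<'E'
MO=np.array([.5292,-.3450]); MY=np.deg2rad(11.94); GOFF=.038
def tcpm(o,yaw,zface): return [*(np.array(o)-GOFF*np.array([np.cos(yaw),np.sin(yaw)])),zface+.015]
def st(l=''):
    s=bot.read_state(); print(l,np.round(s['tool_pos'],4),'F',np.round(s['contact_force'],1),'M',np.round(s['torque'],2),'op',round(s['opening'],4),round(s['grip_force'],1),'t',round(s['time_s'],1)); return s
E
python3 - <<'E'
from h import *
bot.move_gripper(.5,60)
bot.move_to(tcpm(MO,MY,.10),down(MY)); bot.hold(.2)
bot.servo_line(tcpm(MO,MY,.004),rate=.08,f_stop=8); st('at')
bot.move_gripper(.1,60); bot.hold(.2); st('grip')
bot.servo_line(tcpm(MO,MY,.08),rate=.1); bot.hold(.2); st('lift')
K,P,_=cam('wrist'); im=bot.capture('wrist'); np.savez('w8.npz',im=im,K=K,P=P)
pb=cw(0,.0275,0)[:2]
bot.servo_line(tcpm(pb,CY,.08),rot=down(CY),rate=.25); bot.hold(.3); st('above b')
im2=bot.capture('wrist'); sc=bot.capture('scene')
save('w9.png',np.vstack([im2[100:300,100:540],cv2.resize(sc[150:290,300:450],(440,410))]),1)
E
```

```text
at [ 0.4924 -0.3531  0.0196] F [-0.4 -0.1 -0. ] M [-0.02  0.12 -0.03] op 0.4989 0.0 t 57.1
grip [ 0.4921 -0.353   0.0192] F [-0.5  0.4  3.6] M [-0.06  0.2  -0.05] op 0.2256 60.0 t 57.8
lift [ 0.4916 -0.3526  0.0942] F [-0.4  0.5 -2.6] M [ 0.04  0.26 -0.04] op 0.2266 60.0 t 58.9
above b [0.5216 0.2098 0.095 ] F [-0.4 -0.1 -3.2] M [ 0.03  0.26 -0.01] op 0.2222 60.0 t 61.7
```

View pics/w9.png

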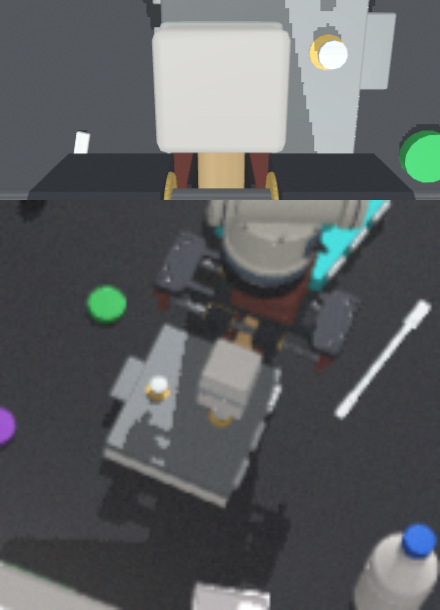

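The mallet is held level over pin_b, with pin_a at (330,53) clear of it. Striking both pins.

```bash
python3 - <<'E'
from h import *
for n,y in(('b',.0275),('a',-.0405)):
    o=cw(0,y,0)[:2]
    bot.servo_line(tcpm(o,CY,.075),rot=down(CY),rate=.15); bot.servo_line(tcpm(o,CY,.055),rate=.1); bot.hold(.2); st('hover '+n)
    for i in range(2):
        r=bot.servo_line(tcpm(o,CY,.033),rate=.06,f_stop=14); print(r); st('hit')
        bot.servo_line(tcpm(o,CY,.055),rate=.1)
    bot.servo_line(tcpm(o,CY,.075),rate=.15); st('up')
bot.servo_line(tcpm(MO,MY,.08),rot=down(MY),rate=.25); bot.hold(.3); st('over mat')
im=bot.capture('wrist'); sc=bot.capture('scene')
save('w10.png',np.vstack([im[100:300,100:540],cv2.resize(sc[150:290,300:450],(440,410))]),1)
E
```

```text
hover b [0.5219 0.2103 0.0705] F [ 0.5 -0.2 -3.1] M [0.01 0.25 0.03] op 0.2196 60.0 t 62.6
True
hit [0.5222 0.2106 0.05  ] F [-0.7  0.3  3.9] M [-0.01  0.26 -0.01] op 0.2217 60.0 t 63.0
True
hit [0.5209 0.2101 0.0489] F [-1.3 -0.   5. ] M [-0.03  0.35 -0.02] op 0.2231 60.0 t 63.7
up [0.522  0.2103 0.0901] F [ 0.5  0.4 -3.9] M [ 0.02  0.22 -0.04] op 0.2287 60.0 t 64.3
hover a [0.5187 0.1425 0.0704] F [-0.2 -0.4 -3. ] M [0.03 0.25 0.01] op 0.223 60.0 t 65.5
True
hit [0.5192 0.1426 0.0483] F [-2.3 -0.5  9.2] M [-0.12  0.37 -0.05] op 0.2275 60.0 t 65.9
True
hit [0.5175 0.1421 0.0476] F [-2.9 -0.   9. ] M [-0.02  0.37 -0.02] op 0.2219 60.0 t 66.7
up [0.5188 0.1423 0.09  ] F [ 0.2 -0.4 -3.4] M [-0.02  0.27 -0.05] op 0.224 60.0 t 67.3
over mat [ 0.4921 -0.3525  0.095 ] F [-0.4  0.1 -3.1] M [-0.03  0.18 -0.05] op 0.2266 60.0 t 69.8
```

View pics/w10.png

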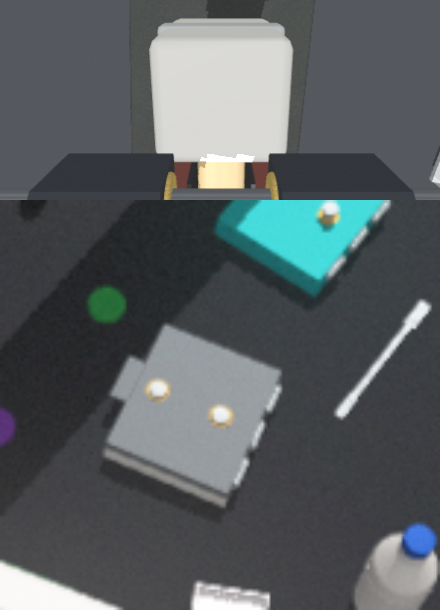

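Both pins look low, with their gold collars at (157,389) and (220,415). The mallet looks slightly pitched in the grip. I'll stand it on the mat, release, and check the pin heights up close.

```bash
cat >> h.py <<'E'
def putdown():
    bot.servo_line(tcpm(MO,MY,.010),rate=.1); r=bot.servo_line(tcpm(MO,MY,.0035),rate=.02,f_stop=8); print(r); st('down')
    bot.move_gripper(.4); bot.hold(.3); st('rel')
    p=bot.read_state()['tool_pos']; bot.servo_line([p[0],p[1],.14],rate=.15)
E
python3 - <<'E'
from h import *
putdown()
vs=[]
for x,y,z in((0,-.045,.12),(0.0,-.12,.12),(0,-.08,.2)):
    bot.move_to(cw(x,y,z),down(PY)); bot.hold(.4)
    K,P,_=cam('wrist'); im=bot.capture('wrist'); vs.append((im,K,P))
np.savez('w11.npz',im=[v[0] for v in vs],K=[v[1] for v in vs],P=[v[2] for v in vs])
out=[]
for im,K,P in vs:
    u,v=proj(K,P,cw(0,-.0065,.034)); u,v=int(u),int(v); print(u,v,[np.round(proj(K,P,cw(0,y,z))) .tolist() for y in(.0275,-.0405) for z in(.036,.048)])
    out.append(im)
save('w11.png',np.hstack([o[:240,200:440] for o in out]),1.1)
E
```

```text
False
down [ 0.492  -0.3528  0.0185] F [ 0.1 -0.1 -2.5] M [-0.03  0.22 -0.03] op 0.2254 60.0 t 71.2
rel [ 0.492  -0.3529  0.0185] F [0.4 0.4 0.1] M [-0.01  0.21 -0.02] op 0.4004 0.0 t 72.0
320 146 [[321.0, 96.0], [321.0, 95.0], [321.0, 194.0], [321.0, 198.0]]
321 32 [[321.0, -28.0], [321.0, -35.0], [321.0, 87.0], [321.0, 86.0]]
321 96 [[321.0, 56.0], [321.0, 54.0], [321.0, 135.0], [321.0, 137.0]]
```

View pics/w11.png

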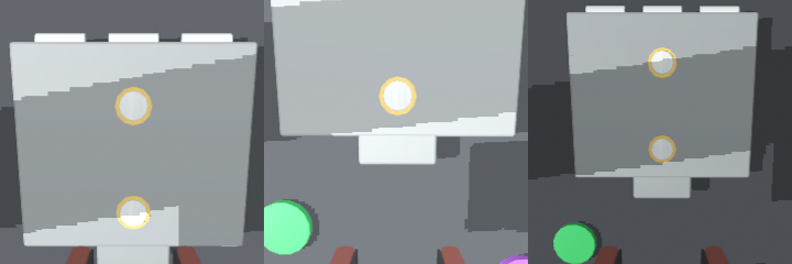

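```bash
python3 - <<'E'
from h import *
d=np.load('w11.npz'); 
from scipy.optimize import least_squares
obs={}
for i in range(3):
    im,K,P=d['im'][i],d['K'][i],d['P'][i]
    hsv=cv2.cvtColor(im,cv2.COLOR_RGB2HSV); m=((hsv[...,0]>12)&(hsv[...,0]<28)&(hsv[...,1]>70)).astype(np.uint8)
    for n,y in(('b',.0275),('a',-.0405)):
        u,v=np.round(proj(K,P,cw(0,y,.034))).astype(int)
        if v<20: continue
        s=np.zeros_like(m); s[max(v-22,0):v+22,u-22:u+22]=m[max(v-22,0):v+22,u-22:u+22]
        cs,h=cv2.findContours(s,cv2.RETR_CCOMP,cv2.CHAIN_APPROX_NONE)
        for name,k in(('ring',max([c for c,q in zip(cs,h[0]) if q[3]<0],key=cv2.contourArea)),('head',max([c for c,q in zip(cs,h[0]) if q[3]>=0] or [None],key=lambda c:0 if c is None else cv2.contourArea(c)))):
            if k is None: continue
            M=cv2.moments(k); c=(M['m10']/M['m00'],M['m01']/M['m00']); dist=np.linalg.norm(P[:3,3]-cw(0,y,.036))
            obs.setdefault((n,name),[]).append((i,c)); print(i,n,name,np.round(c,2),'diam mm',round(2*np.sqrt(cv2.contourArea(k)/np.pi)*dist/K[0,0]*1000,2))
for k,o in obs.items():
    f=lambda p:np.concatenate([np.array(proj(d['K'][i],d['P'][i],p))-c for i,c in o])
    r=least_squares(f,cw(0,0,.03)); print(k,r.x.round(4),r.cost.round(2))
E
```

```text
0 b ring [320.88  95.93] diam mm 22.89
0 b head [320.91  95.95] diam mm 19.26
0 a ring [321.27 188.4 ] diam mm 10.09
0 a head [330. 203.] diam mm 1.15
1 a ring [321.09  86.74] diam mm 23.05
1 a head [321.08  86.54] diam mm 19.66
2 b ring [321.69  56.66] diam mm 24.01
2 b head [321.6   56.23] diam mm 20.59
2 a ring [321.52 135.04] diam mm 21.97
2 a head [321.62 135.29] diam mm 18.93
('b', 'ring') [0.5597 0.2085 0.0318] 0.0
('b', 'head') [0.5596 0.2084 0.0354] 0.0
('a', 'ring') [0.5566 0.1407 0.0214] 1.01
('a', 'head') [0.5586 0.14   0.0567] 31.76
```

The pins measure home: pin_b's head is 3.6 mm above the lid ring (home is 4), pin_a's parallax agrees, and both stopped hard against the lid. Last check is the mallet and the rest of the bench.

```bash
python3 - <<'E'
from h import *
bot.move_to([.46,-.43,.28],down(PY)); bot.hold(.4)
K,P,_=cam('wrist'); im=bot.capture('wrist'); c,y,a,b=mallet(im,K,P); print(c,np.rad2deg(y),a,b)
bot.move_to([.195,.594,.25],down(2.826)); bot.hold(.3)
t=bot.capture('top'); t0=np.load('top.npy')
save('fin.png',np.vstack([cv2.resize(im[:200],(600,188)),cv2.resize(t,(600,375))])); st()
E
```

```text
[ 0.44499377 -0.36298651] 11.986395835876467 127.3096694946289 18.45865249633789
 [0.1951 0.594  0.25  ] F [ 0.4  0.5 -0.6] M [-0.03 -0.05 -0.02] op 0.4035 0.0 t 83.3
```

View pics/fin.png

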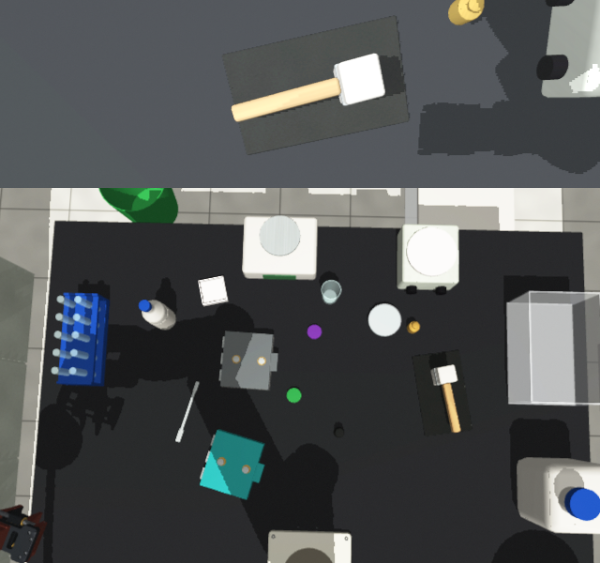

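The mallet stands level on its mat, head at (360,78) in the upper picture, within 2 mm of where it started. The carrier is shut at (248,360), and the bystanders haven't moved. Handing in.

```bash
python3 -c "
from station import bot
print(bot.finish_job())"
```

```text
the job is handed in; nothing more can be done
None
```

The job is handed in at about 83 s: all four coupons are in matching recesses, the lid is shut, both pins were struck home with the mallet (pin heights checked in the camera images to about 1 mm), and the mallet is standing face down on its mat.

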